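# Clamp the sprocket and run the fixture board out over the stand's edge

### The arm

A 6-joint arm with a two-finger parallel gripper is mounted at the origin on the work surface. World frame = base frame: x ahead of the robot, y to its left, z up, the work surface at z = 0. Lengths are in m, angles in rad, forces in N, time in s.
With the tool pointing down it reaches from about 0.325 to 0.775 m from the base axis. Payload 5.5 kg.
Tool frame: the origin (TCP) lies between the finger pads; the fingertips stand 8 mm ahead of it and the grasp point (between the pads) lies 11 mm behind it (tcp_to_tips is the distance from the TCP to the fingertips, in m); z points along the fingers, y is the direction in which the jaws open and shut (so a half turn about z gives the same grasp; the last joint's range is limited). The gripper opens to 88 mm and grips with 3 to 60 N. Pads are 20 mm wide; open, the fingers measure 115 mm over their backs; the gripper's body (75 mm by 178 mm) begins 61 mm behind the grasp point.
Start: joints at [-1.211, 0.091, 1.231, -0, 1.82, -0.057], TCP at [0.243, -0.549, 0.231] pointing down, gripper open.
Joint ranges: [-2.87, 2.87], [-0.86, 2.18], [0.17, 2.46], [-1.51, 4.65], [0.06, 2.69], [-2.65, 2.65]. Speed limits (rad/s): [2.57, 2.57, 3.01, 3.14, 3.14, 3.14].

### API

Orientations are given as a unit quaternion [w, x, y, z].
In Python, from bench import * gives the robot as it stands. Calls block until the motion is done:
- move_to(position, orientation): joint-space move of the TCP to a pose.
- move_l(position, speed=0.15, orientation=None): straight line of the TCP; orientation=None keeps the orientation; speed is the mean speed in m/s.
- movej(angles): joint-space move.
- gripper_open() and close(): open the fingers fully, or close them until they stop; the grip force is fixed at half the most.
- hold(seconds).
- inverse_kinematics(position, orientation): joint angles nearest the present ones, or None.
- state(): the state.
- get_image(name): name is "side" or "top"; returns a dict with "frame" (420x560x3 uint8, blue, green, red), "depth" (420x560 float32, m along the optical axis (not along the pixel's ray), 0 where there is no reading), "camera_matrix" (3x3 intrinsics, pixels), "k1" (the pictures are not rectified: a ray, as slopes to the right and down, at radius r is drawn at 1 + k1 r^2 times it, then the intrinsics apply), "view" (4x4, takes a point from world to camera coordinates). Camera axes: x right, y up, looking along -z (the intrinsics and any distortion apply to the point x, -y, -z); pixel columns grow to the right and rows downward; lengths in m; the calibration is good to about 2 mm. A picture is of the moment at which its call begins.
A pose or a line that the arm cannot do raises IKError and nothing moves.
- job_done(): hands the job in, once; it reports no verdict.
The state is a dict: "time": time; "joint_pos": joint angles; "dq": joint speeds; "joint_torque": joint torques, N m; "ee_pos": TCP position; "ee_rot": TCP orientation; "ft_force": force on the tool from outside, world axes, zero at the start; "moment": the same for the moment, N m; "finger_gap": finger opening in m.
Only numpy, scipy, OpenCV 4.12 (cv2) and the standard library are available. Lean on these libraries where they do the work, as an engineer would, in place of code of your own. Each camera call takes 0.05 s, during which the arm holds its last target. There are 200 camera calls.

### The job

On the raised stand, first swing the blue clamp bar down over the sprocket until it rests fully in its steel fork; then take the board by its black handle and slide it outward along the stand until the red stripe lies right over the stand's yellow edge, so that the sprocket end hangs free. The board would tip there by itself, so keep hold of the handle, with the board flat on the stand, and finish while still holding it. Keep the sprocket on its pin and leave the other things on the bench where they are.

Things in the scene. Friction and masses are not known exactly. Their poses are not given: they have to be found in the camera images.
- stand_edge (a point): Middle of the yellow outward edge of the raised steel stand, on its top face, 80 mm above the table. The stand is fixed, 300 mm long along its y axis and 150 mm wide along x; the outward direction is its -y axis, z is up. Two grey guide rails stand 8 mm above its top on both sides of the board and leave the board 3 mm play on each side.
- board: Loose plywood board, 300 mm long (y), 130 mm wide (x), 12 mm thick, flat on the stand between the rails; origin at the centre of its underside. -y is its outer end (sprocket, clamp), +y its inner end (handle). About 0.8 kg with all it carries; at 150 mm overhang (stripe over the edge) it tips outward unless held with about 3 N down at the handle.
- board_mark (a point): Centre of the red stripe (8 mm wide) across the board's top face, in the middle of its length, 12 mm above the stand's top. It must end straight above the yellow edge. Axes as the board's.
- handle (a point): Centre of the upright black block handle fixed on the board, 105 mm from the stripe towards the inner end: 24 mm along the board (y), 34 mm across (x), 45 mm tall from the board's top; the point is half-way up. Axes as the board's: y along the board and stand, -y outward, z up.
- bar_hinge (a point): Hinge axis of the blue clamp bar, on the board 85 mm outward of the stripe and 56 mm to the -x side, 28 mm above the board's top face. The axis runs along the board's y. Axes as the board's: y along the board and stand, -y outward, z up.
- bar_tab (a point): Grip point on the blue clamp bar, 134 mm from the hinge and 12 mm short of the bar's free end. The bar is flat, 16 mm wide along the board's y at every angle and 8 mm thick. When shut it lies level across the board towards +x, over the sprocket and in the steel fork, with this point 13 mm outside the board's long side and 28 mm above the level of its top.
- bar (a joint): Angle of the clamp bar: 0 shut, resting in its fork; about 1.57 upright. It stays where it is left (stiff hinge, about 0.07 N m).
- spigot (a point): Middle of the short steel pin on the board (19 mm across, 13 mm high, 85 mm outward of the stripe, on the centre line) that goes through the sprocket's hole; the point is 5 mm above the board's top.
- sprocket_center (a point): Centre (half-way up) of the loose steel sprocket, about 86 mm across the teeth, 10 mm thick, lying flat on the board with its 23 mm hole over the pin.
- spraycan_mid (a point): red spray can, 56 mm across, 125 mm tall; point at its middle. Bystander.
- oilbottle_mid (a point): grey oil bottle with red cap, 64 mm across, 130 mm tall; point at its middle. Bystander.
- jar_mid (a point): amber jar, 68 mm across, 85 mm tall; point at its middle. Bystander.
- cup_mid (a point): steel cup, 70 mm across, 80 mm tall; point at its middle. Bystander.
- disc_mid (a point): flat steel disc ring, 110 mm across, 6 mm thick, lying on the table; point at its centre. Bystander.
- wrench_grip (a point): steel wrench 170 mm long lying on the table; point on its handle. Bystander.
- screwdriver_grip (a point): orange-handled screwdriver 180 mm long lying on the table; point on its handle. Bystander.
Mind the look-alikes: they are no part of the job. What is shaped like the part that bears sprocket_center but brown or purple is not meant.

How it is judged:
On the way, in this order (a step that is already met when the one before it is completed fails the run):
1. the clamp bar rests in its fork (value of joint bar below 0.07 rad and distance between sprocket_center and spigot below 0.008 m), for 0.2 s.
2. the board, flat on the stand with the bar shut, has its red stripe over the yellow edge and is held by the handle (y of board_mark in the frame of stand_edge between -0.006 and 0.006 m and angle between board_mark's own z axis and vertical below 0.025 rad and z of board_mark in the frame of stand_edge between 0.007 and 0.017 m and contact force between the fingers and board above 1 N and distance between the grasp point and handle below 0.05 m and value of joint bar below 0.07 rad), for 0.2 s.
At the end, for the whole second after the job is handed in: Red stripe within 6 mm of straight above the yellow edge; board at rest, flat on the stand (tilt under 0.025 rad, stripe 7 to 17 mm above it); bar shut (under 0.07 rad); sprocket within 8 mm of the pin's point; fingers on the board with over 1 N, grasp point within 50 mm of the handle's centre (all of step 2 and distance between sprocket_center and spigot below 0.008 m and linear speed of board below 0.02 m/s); the arm keeps its last pose, push and grip.
It fails at once if the board tips (angle between board_mark's own z axis and vertical above 0.15 rad).
It fails at once if the sprocket comes off its pin (distance between sprocket_center and spigot above 0.03 m).
It fails at once if another thing on the bench is shifted by more than 40 mm (distance of any of spraycan_mid, oilbottle_mid, jar_mid, cup_mid, disc_mid, wrench_grip, screwdriver_grip from where it was at the start of the episode above 0.04 m).
It also fails if it takes over 54 s, if anything falls off the work surface, if the arm or the gripper's body presses on something with over 40 N, if the wrist force passes 120 N, or if a joint passes its speed limit or range.

## Working session

There is one attempt and no reset: what is moved stays moved. The work goes in short steps, each a Python script; the robot and the scene stay as the last script left them, time stands still between calls to the robot, and variables do not carry over. Pictures are saved under pics/ and viewed, about 8 in all and at most 12, crops included, and the job is handed in when it is done.

```bash
ls; mkdir -p pics; cat > h.py <<'E'
from bench import *
import numpy as np, cv2
def grab(n):
    d=get_image(n); d={k:(np.array(v) if k!='frame' else np.ascontiguousarray(v)) for k,v in d.items()}; return d
def ray(d,u,v):
    K=d['camera_matrix']; a,b=(u-K[0,2])/K[0,0],(v-K[1,2])/K[1,1]
    x,y=a,b
    for _ in range(20):
        s=1+d['k1']*(x*x+y*y); x,y=a/s,b/s
    T=np.linalg.inv(d['view']); return T[:3,3], T[:3,:3]@np.array([x,-y,-1.0])
def plane(d,u,v,z):
    o,r=ray(d,u,v); return o+r*(z-o[2])/r[2]
def deep(d,u,v):
    o,r=ray(d,u,v); return o+r*d['depth'][int(round(v)),int(round(u))]
def two(d1,p1,d2,p2):
    o1,r1=ray(d1,*p1); o2,r2=ray(d2,*p2)
    s=np.linalg.lstsq(np.c_[r1,-r2],o2-o1,rcond=None)[0]
    a,b=o1+r1*s[0],o2+r2*s[1]; return (a+b)/2, np.linalg.norm(a-b)
E
python3 - <<'E'
from h import *
import pickle
S={n:grab(n) for n in("top","side")}
pickle.dump(S,open('s0.pkl','wb'))
for n in S:
    cv2.imwrite(f'pics/{n}0.png',cv2.resize(S[n]['frame'],(784,588)))
    print(n,S[n]['camera_matrix'],S[n]['k1'],np.linalg.inv(S[n]['view']).round(3))
print(state())
E
```

```text
pics
top [[541.41466274   0.         278.46503489]
 [  0.         541.41466274 199.15724075]
 [  0.           0.           1.        ]] -0.012212417270285728 [[-0.018  0.992 -0.128  0.427]
 [-1.    -0.02  -0.012  0.085]
 [-0.015  0.128  0.992  1.418]
 [ 0.     0.     0.     1.   ]]
side [[408.03511027   0.         276.12732386]
 [  0.         408.03511027 205.14163566]
 [  0.           0.           1.        ]] -0.028077001924519715 [[-0.988  0.101 -0.118  0.494]
 [-0.155 -0.696  0.701  0.623]
 [-0.012  0.711  0.703  0.632]
 [ 0.     0.     0.     1.   ]]
{'time': 0.1, 'joint_pos': array([-1.21071156e+00,  9.17686708e-02,  1.23174503e+00, -1.16442141e-05,
        1.81979771e+00, -5.67141337e-02]), 'dq': array([ 2.05654231e-03, -2.02516436e-03, -1.66027128e-03,  7.54542052e-04,
       -6.94614702e-04,  3.64696108e-05]), 'joint_torque': array([ 3.75764823e-03, -4.47857809e+01, -4.07569134e+01,  7.01940665e-02,
        2.84456142e-02, -1.15802022e-04]), 'ee_pos': array([ 0.24280083, -0.5484069 ,  0.2296404 ]), 'ee_rot': array([-8.48659635e-04,  9.78363247e-01,  2.06892770e-01, -1.35434996e-04]), 'ft_force': array([0.61956544, 0.37427519, 0.36408225]), 'moment': array([0.02140875, 0.02604008, 0.00428551]), 'finger_gap': 0.08759987576655943}
```

View pics/top0.png

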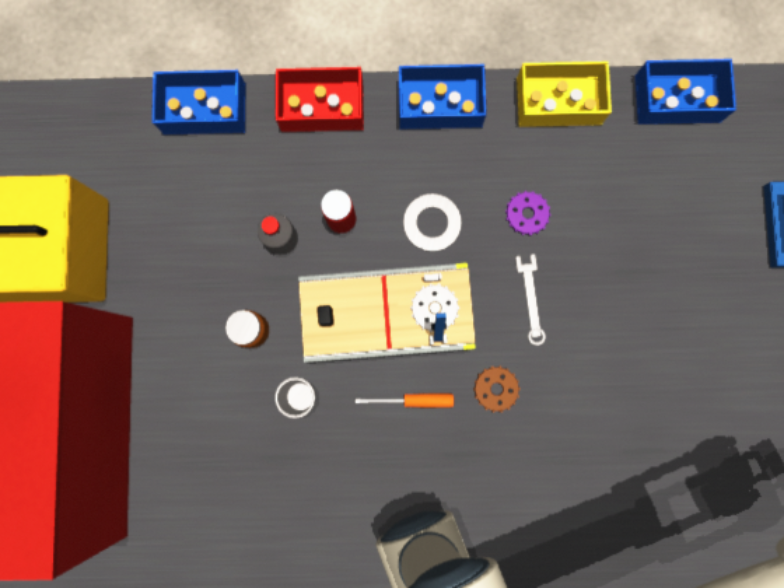

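View pics/side0.png

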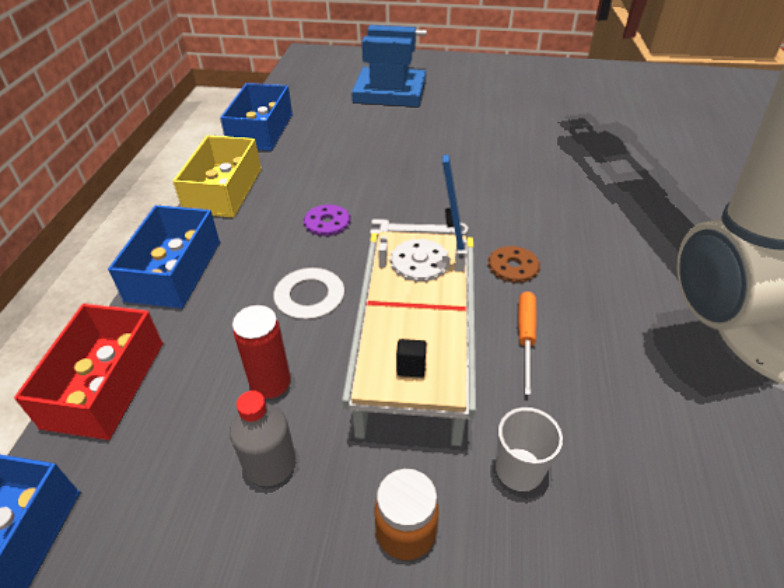

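Top view: the board lies at scaled px (300-475, 265-360), with the handle at (325,315), stripe at x≈387, silver sprocket at (435,308) and blue bar upright at (440,326). The yellow corners are at (462,266) and (470,347). In the side view the bar runs from (447,158) to (460,248).

There are three sprocket shapes. The purple one (528,212) and the brown one (497,389) lie on the table. The steel one (435,308) is on the pin, so it is the one meant. I'll measure now and make one enlarged crop.

```bash
cat > meas.py <<'E'
from h import *
R={'red':lambda h,s,v:((h<8)|(h>172))&(s>150)&(v>100),'yel':lambda h,s,v:(h>24)&(h<34)&(s>190)&(v>150),
'blue':lambda h,s,v:(h>98)&(h<118)&(s>130),'blk':lambda h,s,v:(v<60)}
def box(n): return (205,180,345,265) if n=='top' else (245,105,345,300)
def blobs(d,n,c,amin=6,b=None):
    h,s,v=cv2.split(cv2.cvtColor(d['frame'],cv2.COLOR_BGR2HSV).astype(int) if 0 else cv2.cvtColor(d['frame'],cv2.COLOR_BGR2HSV))
    m=R[c](h,s,v).astype(np.uint8); k=np.zeros_like(m); x0,y0,x1,y1=b or box(n); k[y0:y1,x0:x1]=1; m*=k
    N,L,st,ce=cv2.connectedComponentsWithStats(m)
    return [(ce[i],st[i],np.argwhere(L==i)[:,::-1]) for i in range(1,N) if st[i,4]>=amin]
E
python3 - <<'E'
from meas import *
import pickle
S=pickle.load(open('s0.pkl','rb'))
for n in S:
  for c in R:
    for ce,st,p in blobs(S[n],n,c):
        if c=='blk' and st[4]<40: continue
        u,v=ce; print(n,c,ce.round(1),st, 'deep',deep(S[n],u,v).round(4),'ends',(cv2.boxPoints(cv2.minAreaRect(p.astype(np.float32))).round(0)).tolist())
a=cv2.resize(S['top']['frame'][180:265,205:345],None,fx=5,fy=5,interpolation=cv2.INTER_CUBIC)
b=cv2.resize(S['side']['frame'][105:215,245:345],(500,550),interpolation=cv2.INTER_CUBIC)
cv2.imwrite('pics/c1.png',a);cv2.imwrite('pics/c2.png',b)
E
```

```text
top red [275.6 222.5] [273 197   7  52 151] deep [0.5404 0.1092 0.0939] ends [[272.0, 197.0], [275.0, 197.0], [279.0, 248.0], [276.0, 248.0]]
top blue [313.6 232.6] [310 224   8  19 112] deep [0.5059 0.023  0.2135] ends [[310.0, 224.0], [317.0, 224.0], [317.0, 242.0], [310.0, 242.0]]
top blk [232.  225.1] [227 219  11  14 122] deep [0.5324 0.2123 0.1373] ends [[227.0, 219.0], [236.0, 218.0], [237.0, 231.0], [228.0, 232.0]]
side red [296.8 217.9] [262 215  70   7 191] deep [0.5426 0.1104 0.0912] ends [[262.0, 217.0], [262.0, 215.0], [331.0, 219.0], [331.0, 221.0]]
side blue [322.9 143.2] [316 111  15  67 275] deep [0.5086 0.0315 0.2047] ends [[315.0, 111.0], [320.0, 111.0], [330.0, 177.0], [326.0, 178.0]]
side blk [320.2 155. ] [318 149   6  13  51] deep [0.5116 0.0335 0.1798] ends [[317.0, 149.0], [321.0, 148.0], [323.0, 161.0], [319.0, 162.0]]
side blk [293.4 255.4] [284 243  20  27 507] deep [0.5348 0.2278 0.1299] ends [[284.0, 243.0], [303.0, 243.0], [303.0, 269.0], [284.0, 269.0]]
side blk [285.  297.7] [263 295  60   5 178] deep [ 5.482e-01  2.230e-01 -5.000e-04] ends [[263.0, 299.0], [263.0, 295.0], [322.0, 295.0], [322.0, 299.0]]
```

View pics/c1.png

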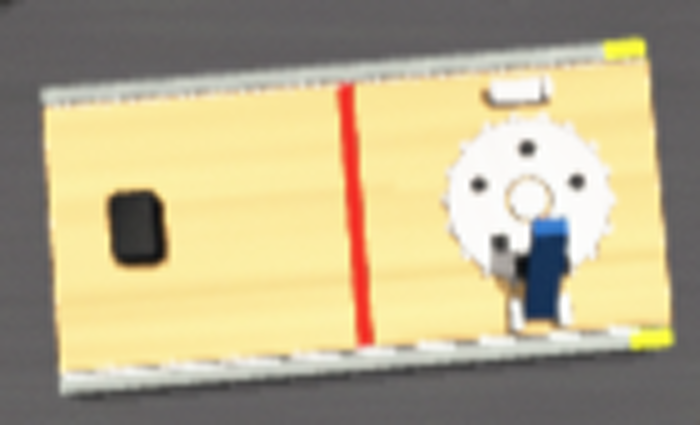

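View pics/c2.png

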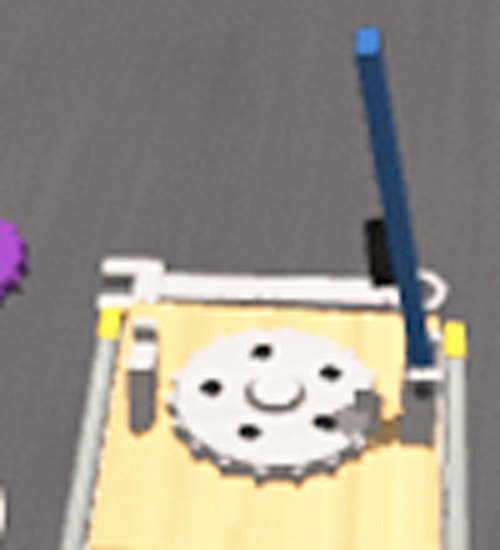

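The crops confirm the silver sprocket sits on its pin (crop px 530,198), with the fork at the +x side (518,92). The bar leans slightly inward and has a black pad on its sprocket side. The yellow marks are on the rail ends at (625,48) and (652,338).

```bash
sed -i "s/(h>24)&(h<34)&(s>190)&(v>150)/(h>26)\&(h<34)\&(s>130)\&(v>130)/" meas.py; cat >> meas.py <<'E'
def stripe(d,n,z=0.092):
    p=blobs(d,n,'red',40)[0][2]; P=np.array([plane(d,*q,z)[:2] for q in p])
    c=P.mean(0); w=np.linalg.svd(P-c)[2][0]; w*=np.sign(w[0]); t=(P-c)@w
    mid=c+w*(t.min()+t.max())/2
    return mid,w,t.max()-t.min()
E
python3 - <<'E'
from meas import *
import pickle
S=pickle.load(open('s0.pkl','rb'))
m={}
for n in S:
  d=S[n]
  c,w,l=stripe(d,n); print(n,'stripe',c.round(4),w.round(4),l.round(4))
  Y=[b for b in blobs(d,n,'yel',4)]
  for ce,st,p in Y: print(n,'yel',ce.round(1),st,plane(d,*ce,0.088).round(4),deep(d,*ce).round(4))
  e=np.array([-w[1],w[0]]);
  # handle top depth points
  ce,st,p=[b for b in blobs(d,n,'blk',100) if b[1][1]<270][0]
  D=np.array([deep(d,*q) for q in p]); T=D[D[:,2]>np.percentile(D[:,2],95)-.004]
  q=T[:,:2]@np.c_[w,e]; mid=(q.min(0)+q.max(0))/2
  print(n,'handle top z',T[:,2].mean().round(4),(np.c_[w,e]@mid).round(4),'size',np.ptp(q,axis=0).round(4), 'rel stripe',(np.r_[mid]-c@np.c_[w,e]).round(4))
  ce,st,p=blobs(d,n,'blue',30)[0]
  D=np.array([deep(d,*q) for q in p]); D=D[(D[:,2]>.11)&(D[:,2]<.3)]
  q=np.c_[(D[:,:2]-c)@np.c_[w,e],D[:,2]]
  L=np.polyfit(q[:,2],q[:,0],1); print(n,'bar local x,y,z range',q.min(0).round(4),q.max(0).round(4),'fit dx/dz',L.round(3),'ymean',np.median(q[:,1]).round(4))
E
```

```text
top stripe [0.5408 0.1093] [0.9981 0.0608] 0.1264
top yel [329.2 189.3] [326 188   8   4  28] [ 0.6209 -0.0249  0.088 ] [ 0.6215 -0.0253  0.0836]
top yel [334.9 247.4] [331 245   9   5  31] [ 0.4769 -0.0345  0.088 ] [ 0.4767 -0.0339  0.0945]
top handle top z 0.1649 [0.487  0.1546] size [0.1281 0.1317] rel stripe [-0.051   0.0485]
top bar local x,y,z range [-0.0579 -0.0912  0.1365] [-0.0243 -0.0767  0.2667] fit dx/dz [ 0.228 -0.089] ymean -0.0838
side stripe [0.5433 0.1113] [0.9981 0.0616] 0.1257
side yel [266.7 169.1] [265 167   4   5  16] [ 0.6218 -0.0229  0.088 ] [ 0.622  -0.0241  0.087 ]
side yel [335.4 172.6] [334 170   4   6  21] [ 0.4796 -0.0319  0.088 ] [ 0.4796 -0.0328  0.0873]
side handle top z 0.1393 [0.5233 0.4145] size [0.0325 0.419 ] rel stripe [-0.0014  0.3039]
side bar local x,y,z range [-0.0581 -0.0918  0.1261] [-0.0241 -0.0721  0.2627] fit dx/dz [ 0.207 -0.082] ymean -0.078
```

Averaging both views puts the stripe at (0.542, 0.110) with yaw about 3.5°, and the bar at about 1.35 rad (lean slope 0.21-0.23). The two cameras differ by about 2 mm. I'll push the bar over with closed fingers along an arc, which loads the loose board least.

```bash
cat > fr.py <<'E'
from h import *
M=np.array([.542,.1103]); yaw=0.0612; w=np.array([np.cos(yaw),np.sin(yaw)]); e=np.array([-w[1],w[0]])
def W(x,y,z): return np.r_[M+x*w+y*e,z]
Q=np.array([0,np.cos(yaw/2),np.sin(yaw/2),0])
def corner(th,r,off=0.004):   # TCP for fingertips' +x corner on the bar's back
    x=-.056+r*np.cos(th)-off*np.sin(th); z=.120+r*np.sin(th)+off*np.cos(th)
    return W(x-.010,-.085,z+.008)
def ft(): s=state(); return s['time'].__round__(2), s['ft_force'].round(2), s['ee_pos'].round(4)
E
python3 - <<'E'
from fr import *
s=state(); move_l([.243,-.549,.33],.2)
p=corner(1.45,.13,.03); 
Q2=np.array([0,-np.sin(yaw/2),np.cos(yaw/2),0])
qs=[inverse_kinematics(np.r_[p[:2],.33],q) for q in(Q,Q2)]; print(qs)
ok=[(abs(a-s['joint_pos']).max(),q) for a,q in zip(qs,(Q,Q2)) if a is not None]
q=min(ok,key=lambda t:t[0])[1]; np.save('q.npy',q)
close(); move_to(np.r_[p[:2],.33],q); move_l(p,.15); print(ft())
for th in np.linspace(1.35,.15,7):
    move_l(corner(th,.13+.01*(1.35-th)/1.2),.12); print(th.round(2),*ft())
d=grab('side'); b=grab('top')
cv2.imwrite('pics/s1.png',np.hstack([cv2.resize(d['frame'][105:225,245:365],(400,400)),cv2.resize(b['frame'][170:270,270:370],(400,400))]))
print(state()['time'])
E
```

```text
[array([-2.87892658e-02, -2.16717251e-01,  1.34743511e+00, -4.44089210e-16,
        2.01087479e+00,  1.48080706e+00]), array([-2.87892658e-02, -2.16717251e-01,  1.34743511e+00, -4.44089210e-16,
        2.01087479e+00, -1.66078559e+00])]
(4.89, array([-0.28,  0.16, -0.03]), array([0.4673, 0.0203, 0.2613]))
1.35 5.37 [0.48 0.5  0.4 ] [0.5059 0.0229 0.2563]
1.15 5.73 [-0.49 -0.48  0.4 ] [0.5309 0.0245 0.2499]
0.95 6.11 [ 0.33 -0.04 -0.04] [0.555  0.0259 0.2387]
0.75 6.48 [ 0.11 -0.27  0.01] [0.5767 0.0273 0.2227]
0.55 6.86 [ 0.41 -0.34  0.69] [0.5951 0.0284 0.2024]
0.35 7.24 [-0.36 -0.04  0.88] [0.6093 0.0293 0.1781]
0.15 7.62 [0.03 0.72 0.13] [0.6185 0.0299 0.1522]
7.725
```

View pics/s1.png

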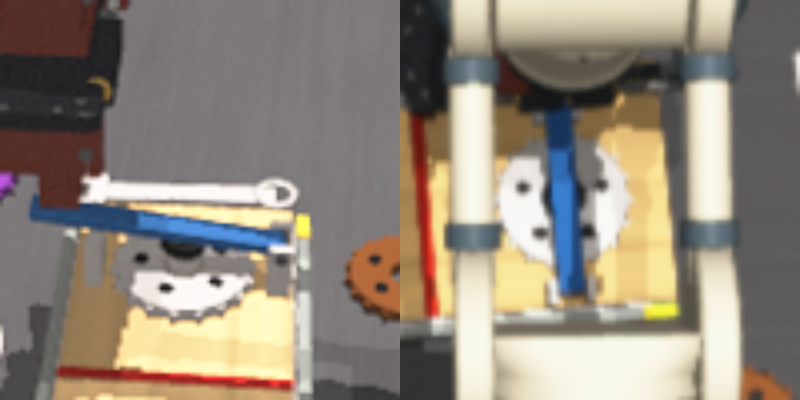

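The side view shows the bar nearly shut over the sprocket, with the fingers on its outer end (crop px 60,195). Now I'll press it home with force feedback.

```bash
python3 - <<'E'
from fr import *
for z in [.142,.138,.136,.134,.133,.132,.131,.130,.129,.128]:
    p=corner(0,.1415); move_l(np.r_[p[:2],z],.08); hold(.1); t=ft(); print(z,*t)
    if t[1][2]>6: break
hold(.3); print(ft())
p=state()['ee_pos']; move_l([*p[:2],.26],.25)
M2=W(-.0,.105,.26); move_to(M2+[0,0,.0],np.load('q.npy')); gripper_open(); print(ft())
E
```

```text
0.142 8.12 [-0.22 -0.25 -0.7 ] [0.6225 0.0301 0.1419]
0.138 8.47 [-0.1  -0.02 -0.46] [0.6225 0.0301 0.138 ]
0.136 8.82 [0.11 1.26 0.96] [0.6226 0.0301 0.136 ]
0.134 9.17 [-0.24  0.35  0.34] [0.6225 0.0301 0.1339]
0.133 9.52 [-0.26 -0.52 -0.5 ] [0.6226 0.0301 0.133 ]
0.132 9.87 [0.1  0.2  1.22] [0.6227 0.0301 0.1324]
0.131 10.22 [-1.74  0.19  5.21] [0.6227 0.0301 0.1322]
0.13 10.57 [-3.49 -0.32  8.75] [0.6227 0.0301 0.1322]
(10.87, array([-3.84,  0.03,  9.57]), array([0.6227, 0.0301, 0.1321]))
(13.74, array([ 0.49, -0.52,  0.77]), array([0.5356, 0.2151, 0.26  ]))
```

Contact came at tip z = 0.124, exactly the shut height, with 9 N. I'll check the bar angle, stripe and handle again.

```bash
python3 - <<'E'
from fr import *
from meas import *
d=grab('side'); b=grab('top')
for n,i in(('side',d),('top',b)):
    for ce,st,p in blobs(i,n,'blue',30,(235,105,345,215) if n=='side' else None):
        D=np.array([deep(i,*q) for q in p]); D=D[(D[:,2]>.105)&(D[:,2]<.14)]
        q=np.c_[(D[:,:2]-M)@np.c_[w,e],D[:,2]]
        if len(q)>5: print(n,'bar',q.min(0).round(3),q.max(0).round(3),'slope',np.polyfit(q[:,0],q[:,2],1).round(3))
    try:
        c,ww,l=stripe(i,n); print(n,'stripe',c.round(4),ww.round(4),l.round(4))
    except Exception as x: print(n,x)
for ce,st,p in blobs(d,'side','blk',60):
    print('blk',ce.round(1),st, plane(d,*ce,.1145).round(4))
    if 230<ce[1]<275:
        # front top edge: depth points of the top face
        D=np.array([deep(d,*q) for q in p]); T=D[abs(D[:,2]-.137)<.0025]; q=(T[:,:2]-M)@np.c_[w,e]
        if len(q): print('handle top local',np.percentile(q,[2,50,98],axis=0).round(4).tolist())
cv2.imwrite('pics/s2.png',np.hstack([cv2.resize(d['frame'][125:285,235:355],(420,560)),cv2.resize(b['frame'][170:270,205:345],(380,271)).copy() if 0 else cv2.copyMakeBorder(cv2.resize(b['frame'][170:270,205:345],(380,271)),0,289,0,0,0)]))
E
```

```text
side bar [ 0.073 -0.09   0.118] [ 0.089 -0.075  0.124] slope [0.007 0.121]
side stripe [0.5844 0.1138] [0.9983 0.0578] 0.0409
top bar [-0.058 -0.095  0.113] [ 0.088 -0.077  0.132] slope [0.003 0.125]
top stripe [0.5408 0.1094] [0.9982 0.0601] 0.1264
blk [294.1 154.4] [ 262  134   64   39 1841] [ 0.5676 -0.0461  0.1145]
blk [293.2 255.4] [283 242  22  27 527] [0.5364 0.2156 0.1145]
handle top local [[-0.0143, 0.0963], [0.0, 0.1056], [0.0144, 0.1156]]
```

View pics/s2.png

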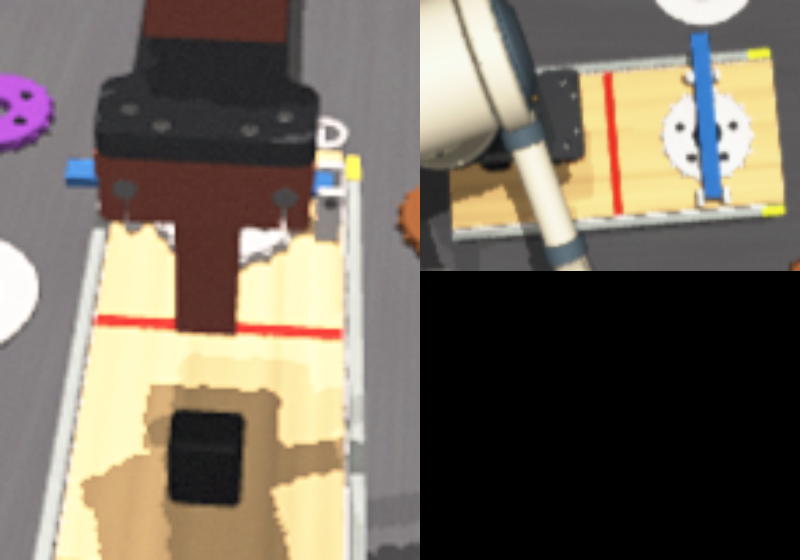

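The bar is level (slope 0.003-0.007) and seated in the fork, the sprocket is on its pin, the board hasn't moved and the handle is at local (0, 0.105). The yellow patches' centres are 139 mm outward of the stripe, and the patches are about 20 mm long, so the edge is about 149 mm away. I'll grip the handle with the jaws along y, preload it slightly downward and slide most of the way.

```bash
python3 - <<'E'
from fr import *
from meas import *
move_l(W(0,.105,.105),.12); print(ft()); close(); hold(.2); print(ft(),state()['finger_gap'])
move_l(W(0,.105,.1038),.05); hold(.2); print(ft())
for k in (.05,.10,.135):
    move_l(W(0,.105-k,.1038),.05); hold(.1); print(k,*ft(),state()['finger_gap'])
hold(.3); print(ft())
for n in('side','top'):
    d=grab(n); cv2.imwrite(f'pics/s3{n}.png',cv2.resize(d['frame'][130:250,230:370],(490,420)) if n=='side' else cv2.resize(d['frame'][170:270,250:390],(490,350)))
    for c in('red','yel'):
        for ce,st,p in blobs(d,n,c,4,(245,105,345,215) if n=='side' else (205,180,345,265)):
            P=np.array([plane(d,*q,.092 if c=='red' else .088)[:2] for q in p]); q=(P-M)@np.c_[w,e]
            print(n,c,ce.round(1),len(p),q.min(0).round(4),q.max(0).round(4),q.mean(0).round(4))
import cv2
a,b=cv2.imread('pics/s3side.png'),cv2.imread('pics/s3top.png'); 
cv2.imwrite('pics/s3.png',cv2.resize(np.vstack([a,b]),None,fx=.77,fy=.77))
E
```

```text
(15.28, array([ 0.7 , -0.32,  0.32]), array([0.5361, 0.2153, 0.1061]))
(16.48, array([ 0.06, -0.06,  0.42]), array([0.5356, 0.215 , 0.105 ])) 0.023767546378406116
(16.93, array([-2.29, -1.94,  4.63]), array([0.5356, 0.215 , 0.105 ]))
0.05 18.18 [0.14 5.9  5.02] [0.539  0.1664 0.105 ] 0.024205237873739096
0.1 19.43 [-0.51  4.96  6.11] [0.5422 0.1164 0.105 ] 0.024045596185905273
0.135 20.38 [-0.11  4.97  6.18] [0.5443 0.0815 0.1051] 0.023684946207004676
(20.68, array([0.07, 5.03, 5.44]), array([0.5443, 0.0815, 0.1051]))
side red [274.2 169.6] 21 [ 0.0452 -0.1352] [ 0.0661 -0.1288] [ 0.0552 -0.1327]
side red [325.  172.4] 26 [-0.0615 -0.1356] [-0.037  -0.1292] [-0.0492 -0.132 ]
side yel [266.7 169.2] 18 [ 0.0681 -0.1448] [ 0.075  -0.1313] [ 0.0715 -0.1375]
side yel [335.4 172.6] 23 [-0.0742 -0.1465] [-0.068  -0.1302] [-0.071 -0.138]
top red [329.7 217.9] 161 [-0.0653 -0.1381] [ 0.0634 -0.1302] [-0.0009 -0.1342]
top yel [329.2 189.3] 29 [ 0.066  -0.1494] [ 0.0743 -0.1315] [ 0.0703 -0.1399]
top yel [335.  247.5] 32 [-0.078  -0.1509] [-0.07   -0.1307] [-0.074  -0.1408]
```

View pics/s3.png

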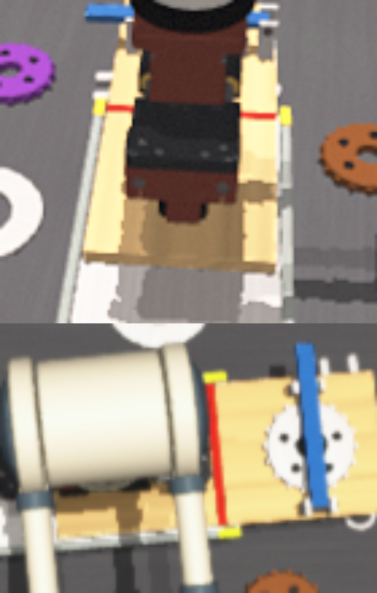

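Top: stripe at -134.2 mm, with yellow from about -131 to -150 mm (patch centre -140.3). Side: stripe at -132.3 mm, with yellow centre at -137.8 mm. The two views give 15-16 mm still to go. The board is flat, with the grip holding.

```bash
python3 - <<'E'
from fr import *
from meas import *
move_l(W(0,-.0457,.1036),.04); hold(.5); print(ft(),state()['finger_gap'])
for n in('side','top'):
    d=grab(n)
    for c in('red','yel'):
        for ce,st,p in blobs(d,n,c,4,(245,105,345,215) if n=='side' else (205,180,350,265)):
            P=np.array([plane(d,*q,.092 if c=='red' else .088)[:2] for q in p]); q=(P-M)@np.c_[w,e]
            print(n,c,ce.round(1),len(p),q.min(0).round(4),q.max(0).round(4),q.mean(0).round(4))
    f=d['frame'].astype(float)   # yellow profile along rail: yellowness=(g+r)/2-b
    for x in ((.0715,-.071) if n=='side' else (.0703,-.074)):
        Y=np.arange(-.165,-.115,.001); V=[]
        for y in Y:
            P=W(x,y,.088); c=d['view']@np.r_[P,1]; a=np.array([c[0],-c[1]])/-c[2]; a=a*(1+d['k1']*(a@a)); uv=d['camera_matrix'][:2,:2]@a+d['camera_matrix'][:2,2]
            s=cv2.getRectSubPix(d['frame'],(1,1),tuple(map(float,uv)))[0,0].astype(float); V.append((s[1]+s[2])/2-s[0])
        V=np.array(V); h=V>V.max()/2; print(n,x,'yellow half-max',Y[h].min().round(4),Y[h].max().round(4))
    pts=[deep(d,u,v) for v in range(160,262,2) for u in range(240,350,2)]
    P=np.array(pts); q=np.c_[(P[:,:2]-M)@np.c_[w,e],P[:,2]]
    k=(abs(q[:,0])<.06)&(q[:,1]<-.10)&(q[:,1]>-.31)&(abs(q[:,2]-.092)<.004)
    print(n,'board plane: n',k.sum(),np.linalg.lstsq(np.c_[q[k][:,:2],np.ones(k.sum())],q[k][:,2],rcond=None)[0].round(4))
    cv2.imwrite(f'pics/e{n}.png',cv2.resize(d['frame'][120:270,230:400],(680,600)))
E
```

```text
(21.82, array([-0.6 ,  4.65,  7.5 ]), array([0.5454, 0.0659, 0.1051])) 0.024130143392759887
side red [274.9 164.9] 19 [ 0.0464 -0.1511] [ 0.0637 -0.1444] [ 0.0551 -0.148 ]
side red [325.5 167.5] 28 [-0.0636 -0.1507] [-0.0368 -0.1453] [-0.0502 -0.148 ]
side yel [266.7 169.1] 16 [ 0.0685 -0.1448] [ 0.0747 -0.1313] [ 0.0715 -0.1379]
side yel [335.5 172.5] 22 [-0.0742 -0.1465] [-0.068  -0.1303] [-0.0711 -0.1384]
side 0.0715 yellow half-max -0.147 -0.128
side -0.071 yellow half-max -0.149 -0.128
side board plane: n 105 [0.0001 0.0065 0.091 ]
top red [337.1 227.5] 103 [-0.0666 -0.1536] [ 0.0172 -0.1455] [-0.0258 -0.15  ]
top yel [336.6 247.4] 20 [-0.078  -0.1509] [-0.0704 -0.1382] [-0.0739 -0.1446]
top 0.0703 yellow half-max -0.142 -0.116
top -0.074 yellow half-max -0.15 -0.138
top board plane: n 164 [-0.0041 -0.0066  0.0912]
```

View pics/etop.png

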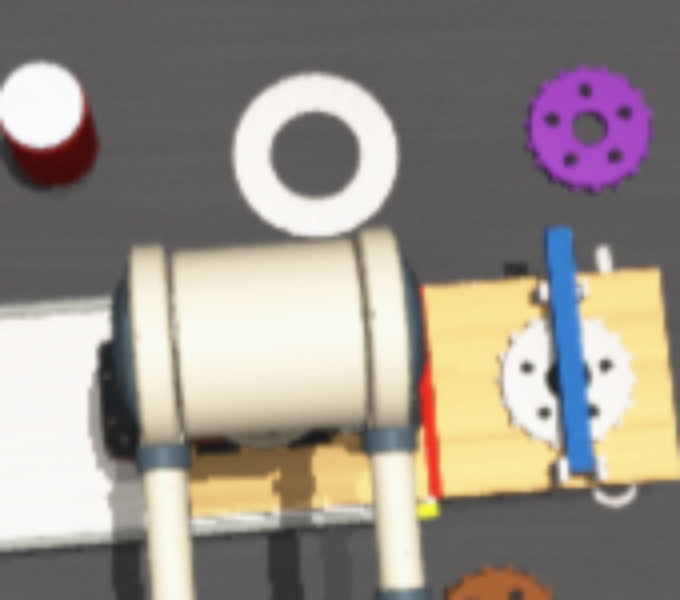

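Both views agree. In the top view the stripe is at -150.0 mm and the yellow edge at -150 mm; in the side view they are at -148.0 and about -148 mm. The board is flat, the bar is shut, the sprocket is on its pin and the handle is gripped with about 7 N down.

```bash
python3 - <<'E'
from fr import *
hold(.3); print(ft()); print(job_done()); print(ft())
E
```

```text
(22.23, array([-0.26,  4.72,  6.65]), array([0.5454, 0.0659, 0.1051]))
the job is handed in; nothing more can be done
None
the job is handed in; nothing more can be done
```

I handed the job in at about 22 s. The clamp bar is shut over the sprocket, the red stripe is over the yellow edge, and the gripper still holds the handle. `job_done()` gives no verdict, so what follows rests on my own last checks.

- **Clamp bar:** I pushed it down with closed fingers and pressed it into the fork with about 9 N. Right after pressing it measured level (slope 0.003–0.007), and it still looked shut in the last picture.
- **Stripe position:** It is within about 1 mm of the yellow edge in both views: -150.0 against -150 mm in the top view, and -148.0 against -147 to -149 mm in the side view.
- **Board and grip:** The measured tilt is at most 0.007 rad. The handle fills the jaws at 24 mm, with about 7 N pressing down.
- **Sprocket and other things:** The sprocket looked to be on its pin, and the things in view looked unmoved. I judged both by eye and did not measure them.

**Disagreements:** The two cameras differ by about 2 mm in absolute position, so I compared stripe and edge within the same image each time. In the last top view the arm hid the yellow mark at the +x corner, so that view's edge reading comes from the other corner only.

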